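# Rock the lid gate over and feed the waiting jar lids down the other chute

## Task

The pan that the lid feeder's seesaw gate now slopes down to has had its share. Press down the gate's raised end with a fingertip so that it rocks over its pivot and stays down on that other side; only then push the two copper lids waiting in the raised lane forward onto the gate, so that both slide down the other chute and come to rest in the pan there. Press and push only: do not pick up the lids, and leave the jars, glasses, loose lids and spatula where they are.

Things in the scene. Friction and masses are not known exactly. Their poses are not given: they have to be found in the camera images.
- stand: fixed steel lid feeder: level feed lane on the robot's side, seesaw gate across the lane's front end, a chute to a pan at left and right. Origin on the table under the middle of the gate's axle, +x away from the robot along the lane, +y left, z up. Lane: white deck 205 mm above the table, x -175 to -45 mm, two 8 mm high rails leave a 52 mm channel about y = 0, open at both ends. Clear above.
- gate (a joint): tilt of the gate about its level axle (stand x axis), rad. Positive: left end up, lids slide to the right pan; negative: left end down, lids slide to the left pan. Stops at -0.38 and +0.38. A dark steel weight standing 68 mm above its far edge tips it over centre: it rests on either stop by itself; 1 to 4 N down on the raised end rocks it, and once past level it drops on alone.
- gate_left_end (a point): point on the gate's upper face, on its midline, 105 mm left of its middle, 15 mm from the end; moves with the gate. The gate: white trough 240 mm long, 82 mm wide, 14 mm lips along the far side and outer parts of the near side; upper face 25 mm above the axle, axle 165 mm above the table. Height of this point: about 149 mm down, 190 level, 227 up.
- gate_right_end (a point): the same point at the right end of the gate
- lane_end (a point): middle of the front edge of the lane's deck, on its top face. The gate begins 4 mm beyond it, some 15 to 20 mm lower; a lid must be pushed wholly past this edge to drop onto it.
- lid_front_center (a point): centre (half-way up) of the waiting lid nearer the gate: flat copper jar lid 48 mm across, 14 mm high, 16 g, lying in the lane
- lid_rear_center (a point): centre (half-way up) of the waiting lid nearer the robot, the same kind, a few mm behind the first; pushing it pushes the first ahead of it
- lid_front: the same front lid, origin at the centre of its underside
- lid_rear: the same rear lid, origin at the centre of its underside
- pan_left: fixed open steel pan under the left chute, 176 x 190 mm, 65 mm deep, 4 mm walls; origin at the centre of its underside, axes along the stand's
- pan_right: the same pan under the right chute
- jar_a: filled jar, amber glass with copper lid, 58 mm across, 75 mm tall, standing on the table; to be left alone; origin at its underside
- jar_b: second filled jar, as jar_a; to be left alone; origin at its underside
- glass_a: empty glass jar, 58 mm across, 70 mm tall, standing by the feeder; to be left alone; origin at its underside
- glass_b: second empty glass jar; to be left alone; origin at its underside
- spare_lid_a: loose copper lid lying on the table (48 mm across, 14 mm high), not one of the waiting two; to be left alone; origin at its underside
- spare_lid_b: another loose copper lid on the table; to be left alone; origin at its underside
- spatula: spatula with green handle lying on the table; to be left alone; origin at its underside
There are look-alikes about, which are no part of the job. What is shaped like the lid_rear but turquoise is not meant.

How it is judged (in metres and radians):
On the way, in this order (a step that is already met when the one before it is completed fails the run):
1. the gate is rocked over to its other stop while both lids still wait in the lane (((value of joint gate below -0.33 rad and distance of gate_left_end from where it was at the start of the episode above 0.05 m) or (value of joint gate above 0.33 rad and distance of gate_left_end from where it was at the start of the episode above 0.05 m)) and z of each of lid_front_center, lid_rear_center in the frame of stand above 0.205 m), for 0.2 s.
2. both lids have slid into the pan on that other side (((value of joint gate below -0.33 rad and distance of gate_left_end from where it was at the start of the episode above 0.05 m and x of lid_front_center in the frame of pan_left between -0.084 and 0.084 m and y of lid_front_center in the frame of pan_left between -0.091 and 0.091 m and z of each of lid_front_center, lid_rear_center in the frame of pan_left below 0.05 m and x of lid_rear_center in the frame of pan_left between -0.084 and 0.084 m and y of lid_rear_center in the frame of pan_left between -0.091 and 0.091 m) or (value of joint gate above 0.33 rad and distance of gate_left_end from where it was at the start of the episode above 0.05 m and x of lid_front_center in the frame of pan_right between -0.084 and 0.084 m and y of lid_front_center in the frame of pan_right between -0.091 and 0.091 m and z of each of lid_front_center, lid_rear_center in the frame of pan_right below 0.05 m and x of lid_rear_center in the frame of pan_right between -0.084 and 0.084 m and y of lid_rear_center in the frame of pan_right between -0.091 and 0.091 m))), for 0.2 s.
At the end, for the whole second after the job is handed in: the gate lies on the stop opposite to the one it started on (within 0.05 rad of it) and both waiting lids lie at rest inside the pan on that side, below its rim (((value of joint gate below -0.33 rad and distance of gate_left_end from where it was at the start of the episode above 0.05 m and x of lid_front_center in the frame of pan_left between -0.084 and 0.084 m and y of lid_front_center in the frame of pan_left between -0.091 and 0.091 m and z of each of lid_front_center, lid_rear_center in the frame of pan_left below 0.05 m and x of lid_rear_center in the frame of pan_left between -0.084 and 0.084 m and y of lid_rear_center in the frame of pan_left between -0.091 and 0.091 m) or (value of joint gate above 0.33 rad and distance of gate_left_end from where it was at the start of the episode above 0.05 m and x of lid_front_center in the frame of pan_right between -0.084 and 0.084 m and y of lid_front_center in the frame of pan_right between -0.091 and 0.091 m and z of each of lid_front_center, lid_rear_center in the frame of pan_right below 0.05 m and x of lid_rear_center in the frame of pan_right between -0.084 and 0.084 m and y of lid_rear_center in the frame of pan_right between -0.091 and 0.091 m)) and linear speed of each of lid_front, lid_rear below 0.02 m/s); the robot touches nothing.
It fails at once if a waiting lid is lifted more than 15 mm off the lane, or carried out to the side at lane height (height (world z) of any of lid_front, lid_rear above 0.22 m or (height (world z) of lid_front above 0.2 m and (y of lid_front_center in the frame of stand above 0.06 m or y of lid_front_center in the frame of stand below -0.06 m)) or (height (world z) of lid_rear above 0.2 m and (y of lid_rear_center in the frame of stand above 0.06 m or y of lid_rear_center in the frame of stand below -0.06 m))).
It fails at once if the gate is levered up at its lowered end instead of pressed down at its raised end (distance of gate_left_end from where it was at the start of the episode below 0.03 m and contact force between the fingers and gate above 1.5 N and ((value of joint gate below -0.2 rad and y of the grasp point in the frame of stand above 0.03 m) or (value of joint gate above 0.2 rad and y of the grasp point in the frame of stand below -0.03 m))).
It fails at once if a bystander is moved more than 25 mm or knocked over (distance of any of jar_a, jar_b, glass_a, glass_b, spare_lid_a, spare_lid_b, spatula from where it was at the start of the episode above 0.025 m or angle between any of jar_a, jar_b, glass_a, glass_b's own z axis and vertical above 0.5 rad).
It also fails if it takes over 48 s, if anything falls off the work surface, if the arm or the gripper's body presses on something with over 40 N, if the wrist force passes 120 N, or if a joint passes its speed limit or range.

## Robot

A 6-joint arm with a two-finger parallel gripper is mounted at the origin on the work surface. World frame = base frame: x ahead of the robot, y to its left, z up, the work surface at z = 0. Lengths are in m, angles in degrees, forces in N, time in s.
With the tool pointing down it reaches from about 0.4 to 0.825 m from the base axis. Payload 7 kg.
Tool frame: the origin (TCP) lies between the finger pads; the fingertips stand 25 mm ahead of it and the grasp point (between the pads) lies 6 mm ahead of it; z points along the fingers, y is the line along which they close (so a half turn about z gives the same grasp; the last joint's range is limited). The gripper opens to 88 mm and grips with 3 to 60 N. Pads are 19 mm wide; open, the fingers measure 130 mm over their backs; the gripper's body (78 mm by 193 mm) begins 47 mm behind the grasp point.
Start: joints at [-54.712, 20.546, 0.682, 0, -70.136, -16.507], TCP at [0.217, -0.639, 0.252] pointing down, gripper open.
Joint ranges: [-176.03, 176.03], [-82.01, 121.73], [-58.28, 71.71], [-173.87, 95.51], [-174.79, -0.11], [-173.66, 173.66]. Speed limits (degrees/s): [136.94, 136.94, 172.46, 180, 180, 180].

## Interface

Orientations are given as [roll, pitch, yaw] about the fixed x, y, z axes, in that order (R = Rz(yaw) Ry(pitch) Rx(roll)).
In Python, from plant import r gives the robot as it stands.
- The arm moves only by the shell command python3 -m crank 'ROWS' [FORCE]. ROWS is JSON, a list of rows, each a list of 3 entries, a list of its own where there are three numbers: the turn, a rotation vector about the tool's x, y, z in degrees, then the shift along the tool's x, y, z in cm, then the closure, from -1 (fully open) to 1 (shut). In form: [[[wx, wy, wz], [dx, dy, dz], fingers], ...]. A call has 1 to 8 rows; each row shifts and turns the commanded pose from where the row before left it, along the tool's axes as they then stand; what a row does not reach is not made up. A row lasts 1/10 s, in which the tool goes at most 50 mm and 8.59 degrees, less where a joint would pass 70% of its speed; a pose out of reach is approached as far as the arm can. A call with a gripper value outside its range is refused whole. The fingers move at their own pace and stop on an object; FORCE is the grip in N (left out, the last holds). Time passes only in rows, so rows that do not move let the fingers close. It gives the time, the measured TCP pose, the force, the opening and the grip force at its end, in the units of the state.
- r.get_state(): the state, without advancing time (a new reading comes with each control period).
- r.capture(name): name is "side" or "top"; returns a dict with "color" (420x560x3 uint8, red, green, blue), "range_z" (420x560 float32, m along the optical axis (not along the pixel's ray), 0 where there is no reading), "intrinsics" (3x3 intrinsics, pixels), "k1" (the pictures are not rectified: a ray, as slopes to the right and down, at radius r is drawn at 1 + k1 r^2 times it, then the intrinsics apply), "world_from_camera" (4x4, takes a point from camera to world coordinates). Camera axes: x right, y down, z forward; pixel columns grow to the right and rows downward; lengths in m; the calibration is good to about 2 mm. A picture is of the moment at which its call begins.
- r.close_job(): hands the job in; it is judged then, once.
The state is a dict: "time_s": time; "joints": joint angles; "qd": joint speeds; "joint_torque": joint torques, N m; "tcp_pos": TCP position; "eef_rot": TCP orientation; "contact_force": force on the tool from outside, world axes, zero at the start; "moment": the same for the moment, N m; "gripper_width": finger opening in m; "gripper_force": force on a finger pad.
Only numpy, scipy, OpenCV 4.12 (cv2) and the standard library are available. Lean on these libraries where they do the work, as an engineer would, in place of code of your own. Each camera call takes 0.05 s, during which the arm holds its last target. There are 200 camera calls.

## Working session

There is one attempt and no reset: what is moved stays moved. The work goes in short steps, Python scripts to look and compute and a shell command to move; the robot and the scene stay as the last step left them, time stands still between calls to the robot, and variables do not carry over. Pictures are saved under pics/ and viewed, at most 10 in all, crops included, and the job is handed in when it is done.

```bash
mkdir -p pics; ls
cat > h.py <<'E'
import numpy as np, cv2, pickle
from plant import r
def cap(n,f):
    c=r.capture(n); pickle.dump(c,open(f'{n}.pkl','wb')); cv2.imwrite(f'pics/{f}.png',c['color'][:,:,::-1]); return c
def world(c):
    K=np.array(c['intrinsics']); h,w=c['range_z'].shape
    u,v=np.meshgrid(np.arange(w),np.arange(h)); xd=(u-K[0,2])/K[0,0]; yd=(v-K[1,2])/K[1,1]
    x,y=xd.copy(),yd.copy()
    for _ in range(20):
        s=1+c['k1']*(x*x+y*y); x,y=xd/s,yd/s
    z=c['range_z']; p=np.stack([x*z,y*z,z],-1); T=np.array(c['world_from_camera'])
    P=p@T[:3,:3].T+T[:3,3]; P[z==0]=np.nan; return P
E
python3 - <<'E'
from h import *
s=r.get_state(); print(s)
cap('top','top0'); cap('side','side0')
E
```

```text
pics
{'time_s': 0.0, 'joints': array([-5.47121470e+01,  2.05899084e+01,  6.32582240e-01, -2.13359214e-02,
       -7.01356267e+01, -1.65062299e+01]), 'qd': array([-0.12017675, -0.03082156, -0.03076325,  0.11093384,  0.02567186,
        0.02632461]), 'joint_torque': array([ 2.63577949e-04, -5.82722068e+01,  2.93049306e+01,  6.99683994e+00,
        6.93411188e-03, -1.94066815e-04]), 'tcp_pos': array([ 0.21714884, -0.63862925,  0.25062701]), 'eef_rot': array([ 1.79905179e+02, -7.18191188e-03, -1.61225637e+02]), 'contact_force': array([-0.24859584,  0.49536812, -0.05156768]), 'moment': array([0.00952582, 0.02109153, 0.01954982]), 'gripper_force': 0.0, 'gripper_width': 0.0875898198719124}
```

View pics/top0.png

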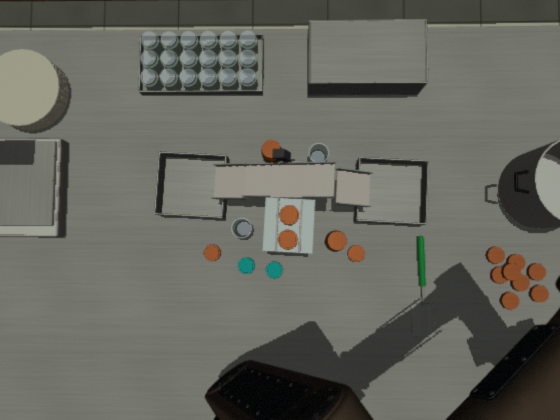

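View pics/side0.png

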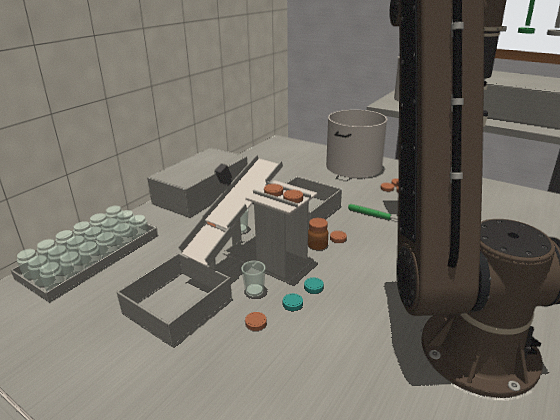

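The top view shows the two waiting lids on the white lane deck at (289,215), front, and (288,240), rear. The things that could be mistaken for them are:
- loose copper lids at (212,253) and (356,254)
- jar lids at (337,240) and (271,150)
- turquoise lids at (246,265) and (275,270)
- the copper pile near (515,275)

The side view shows the gate's right end raised, at about (265,165), with its left end down toward the left pan. So the right end is the one to press. Next I'll measure and check the choice in a crop.

Run:
```python
from h import *
c=pickle.load(open('top.pkl','rb')); P=world(c)
im=c['color'][130:285,180:400,::-1]; cv2.imwrite('pics/crop0.png',cv2.resize(im,None,fx=3.4,fy=3.4,interpolation=cv2.INTER_CUBIC))
hsv=cv2.cvtColor(c['color'],cv2.COLOR_RGB2HSV)
m=((hsv[...,0]<14)&(hsv[...,1]>130)&(hsv[...,2]>70)).astype('uint8')
n,l,s,ct=cv2.connectedComponentsWithStats(m)
for i in range(1,n):
    if s[i,4]>60: print(ct[i].round(1),s[i,4],np.nanmedian(P[l==i],0).round(4),((np.nanmax(P[l==i],0)+np.nanmin(P[l==i],0))/2).round(4))
for u in range(216,372,7): print(u,P[180,u].round(3), P[188,u].round(3))
# deck
z=P[...,2]; d=(abs(z-.205)<.004)&(np.arange(560)[None]>255)&(np.arange(560)[None]<325)&(np.arange(420)[:,None]>185)&(np.arange(420)[:,None]<265)
v,u=np.nonzero(d); print(cv2.minAreaRect(P[d][:,:2].astype('f4')),P[d].mean(0))
print(np.nanpercentile(P[d],[1,99],axis=0))
```

```text
[269.3 147.9] 217 [0.7254 0.0173 0.0751] [0.7058 0.0134 0.1462]
[288.9 214.7] 275 [ 0.5305 -0.0402  0.2191] [ 0.5306 -0.0402  0.2186]
[287.3 239.1] 278 [ 0.4731 -0.0358  0.219 ] [ 0.4731 -0.0357  0.2181]
[336.4 240.3] 291 [ 0.4722 -0.1653  0.0744] [ 0.4712 -0.1665  0.0609]
[211.6 252.4] 207 [0.4364 0.1813 0.0137] [0.4352 0.1823 0.0132]
[355.7 253.3] 211 [ 0.4363 -0.2264  0.0137] [ 0.4363 -0.2265  0.0136]
[495.5 254.8] 227 [ 0.4337 -0.612   0.0126] [ 0.4336 -0.6134  0.0124]
[512.2 273. ] 760 [ 0.3826 -0.6579  0.0148] [ 0.3873 -0.6505  0.0158]
[536.6 271.5] 223 [ 0.3881 -0.7222  0.0131] [ 0.3889 -0.7235  0.0124]
[539.1 293.4] 225 [ 0.3299 -0.727   0.0129] [ 0.3302 -0.7259  0.0133]
[509.8 300.4] 226 [ 0.3096 -0.6467  0.0127] [ 0.31   -0.647   0.0129]
216 [0.632 0.159 0.094] [0.61  0.158 0.098]
223 [0.631 0.138 0.103] [0.609 0.139 0.099]
230 [0.629 0.118 0.112] [0.608 0.118 0.114]
237 [0.628 0.099 0.119] [0.607 0.098 0.122]
244 [0.627 0.079 0.133] [0.604 0.077 0.145]
251 [0.624 0.059 0.15 ] [0.604 0.058 0.15 ]
258 [0.623 0.04  0.159] [0.602 0.04  0.159]
265 [0.622 0.022 0.166] [0.601 0.0
[... 275 characters left out ...]
.205] [ 0.597 -0.083  0.208]
314 [ 0.615 -0.1    0.216] [ 0.596 -0.1    0.211]
321 [ 0.615 -0.117  0.217] [ 0.595 -0.117  0.222]
328 [ 0.614 -0.133  0.226] [ 0.594 -0.133  0.23 ]
335 [ 0.645 -0.17  -0.001] [ 0.621 -0.169  0.005]
342 [ 0.628 -0.177  0.126] [ 0.607 -0.176  0.127]
349 [ 0.629 -0.196  0.119] [ 0.608 -0.196  0.116]
356 [ 0.63  -0.215  0.109] [ 0.609 -0.215  0.106]
363 [ 0.632 -0.235  0.098] [ 0.61  -0.235  0.097]
370 [ 0.646 -0.27  -0.002] [ 0.622 -0.269  0.003]
((0.5236873626708984, -0.03909316658973694), (0.1199931651353836, 0.16186465322971344), 87.112548828125) [ 0.51310104 -0.04024176  0.20482756]
[[ 0.44420073 -0.09812206  0.20120148]
 [ 0.59901637  0.0207408   0.20870411]]
```

View pics/crop0.png

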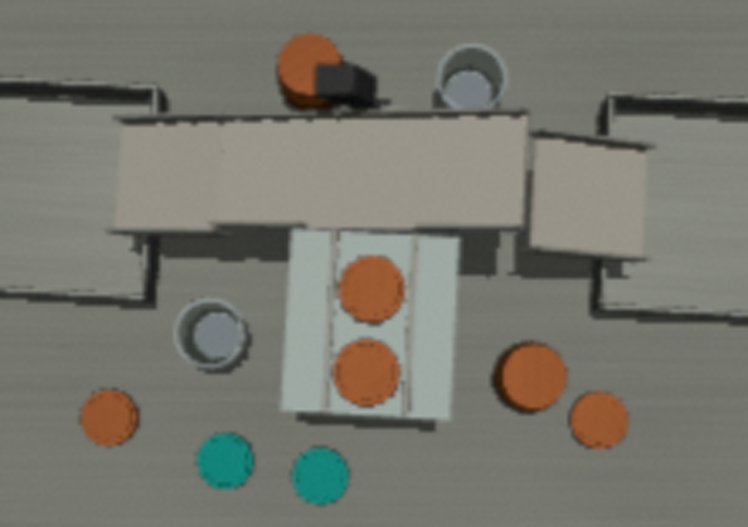

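The crop confirms the two copper lids between the rails of the white deck: front at crop (371,289), rear at (366,372). The stand origin is about (0.620,-0.045) with yaw about -3°. The raised right gate end measures (0.614,-0.134,0.227), matching the expected height. Next I'll lift, align and close the fingers.

```bash
python3 -m crank '[[[0,0,7.3],[0,0,-3],1],[[0,0,7.3],[0,0,-3],1],[[0,0,7.2],[0,0,-3],1],[[0,0,0],[-2.2,3.2,0],1],[[0,0,0],[-2.2,3.2,0],1],[[0,0,0],[-2.2,3.2,0],1],[[0,0,0],[-2.2,3.2,0],1],[[0,0,0],[-2.2,3.2,0],1]]' 10
python3 - <<'E'
from h import *
c=pickle.load(open('top.pkl','rb')); P=world(c)
print('weight',P[150:160:3,276:290:3].reshape(-1,3).round(3).tolist())
v,u=np.mgrid[0:420,0:560]; m=(abs(P[...,2]-.205)<.006)&(u>258)&(u<322)&(v>196)&(v<262)
for row in range(205,252,8):
    q=P[row][m[row]]; print(row,q[0].round(4),q[-1].round(4),((q[0]+q[-1])/2)[:2].round(4))
E
```

```text
time_s: 0.9
tcp_pos: [0.3361, -0.4836, 0.3412]
eef_rot: [180.0, -0.0, 177.0]
contact_force: [0.9, 0.0, 0.2]
gripper_width: 0.029
gripper_force: 0.0
weight [[0.682, -0.009, 0.247], [0.681, -0.017, 0.253], [0.68, -0.024, 0.255], [0.683, -0.03, 0.244], [0.733, -0.034, 0.0], [0.674, -0.009, 0.249], [0.674, -0.017, 0.25], [0.673, -0.024, 0.258], [0.675, -0.031, 0.246], [0.679, -0.037, 0.228], [0.668, -0.009, 0.248], [0.668, -0.016, 0.248], [0.666, -0.024, 0.254], [0.668, -0.031, 0.247], [0.671, -0.037, 0.228], [0.664, -0.009, 0.228], [0.664, -0.016, 0.229], [0.664, -0.023, 0.23], [0.664, -0.03, 0.231], [0.665, -0.037, 0.225]]
205 [0.5554 0.0184 0.2053] [ 0.556  -0.1007  0.2021] [ 0.5557 -0.0411]
213 [0.5358 0.0182 0.2064] [ 0.5364 -0.0958  0.204 ] [ 0.5361 -0.0388]
221 [0.5164 0.0204 0.2068] [ 0.5168 -0.098   0.2079] [ 0.5166 -0.0388]
229 [0.4971 0.0204 0.2047] [ 0.4976 -0.0957  0.2062] [ 0.4973 -0.0377]
237 [0.4777 0.0226 0.205 ] [ 0.4784 -0.0958  0.2035] [ 0.478  -0.0366]
245 [0.4584 0.0224 0.2052] [ 0.4591 -0.0956  0.2092] [ 0.4588 -0.0366]
```

```bash
python3 -m crank '[[[0,0,0],[-2.1,3.1,0],1],[[0,0,0],[-2.1,3.1,0],1],[[0,0,0],[-2.1,3.1,0],1],[[0,0,0],[-2.1,3.1,0],1],[[0,0,0],[-2.1,3.1,0],1],[[0,0,0],[-2.1,3.1,0],1],[[0,0,0],[-2.1,3.1,0],1],[[0,0,0],[-2.1,3.1,0],1]]'; python3 -m crank '[[[0,0,0],[-2.1,3.1,0],1],[[0,0,0],[-2.1,3.1,0],1],[[0,0,0],[-2.1,3.2,0],1],[[0,0,0],[-2.1,3.2,0],1],[[0,0,0],[0,0,2],1],[[0,0,0],[0,0,2],1],[[0,0,0],[0,0,2],1],[[0,0,0],[0,0,0],1]]'
```

```text
time_s: 1.7
tcp_pos: [0.517, -0.2448, 0.3413]
eef_rot: [180.0, -0.0, 177.0]
contact_force: [0.4, 0.4, -0.5]
gripper_width: 0.0002
gripper_force: 0.0
time_s: 2.5
tcp_pos: [0.6054, -0.1244, 0.2782]
eef_rot: [180.0, -0.3, 177.0]
contact_force: [-0.3, -0.1, -0.1]
gripper_width: 0.0006
gripper_force: 0.0
```

```bash
python3 -m crank '[[[0,0,0],[0,0,1],1],[[0,0,0],[0,0,1],1],[[0,0,0],[0,0,1],1],[[0,0,0],[0,0,1],1]]'; python3 -m crank '[[[0,0,0],[0,0,1],1],[[0,0,0],[0,0,1],1],[[0,0,0],[0,0,1],1],[[0,0,0],[0,0,1],1],[[0,0,0],[0,0,0],1],[[0,0,0],[0,0,0],1]]'
python3 - <<'E'
from h import *
cap('side','side1')
E
```

```text
time_s: 2.9
tcp_pos: [0.6071, -0.125, 0.2414]
eef_rot: [-180.0, 0.1, 177.0]
contact_force: [-0.6, 0.0, 2.0]
gripper_width: 0.0007
gripper_force: 0.7
time_s: 3.5
tcp_pos: [0.6069, -0.1249, 0.2013]
eef_rot: [-180.0, -0.0, 177.0]
contact_force: [0.1, -0.4, 0.3]
gripper_width: 0.0004
gripper_force: 0.0
```

View pics/side1.png

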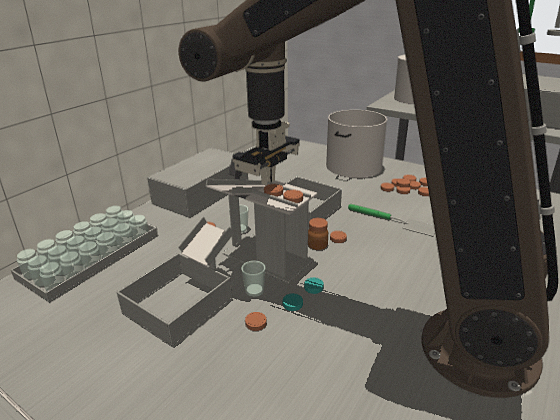

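The side view shows the gate rocked over: its left end is now up at (215,185), and both lids are still in the lane at (274,189) and (293,196). Next I'll retract and go behind the rear lid.

```bash
python3 -m crank '[[[0,0,0],[0,0,-3.5],1],[[0,0,0],[0,0,-3.5],1],[[0,0,0],[0,0,-4],1],[[0,0,0],[3.9,1.6,0],1],[[0,0,0],[3.9,1.6,0],1],[[0,0,0],[3.9,1.6,0],1],[[0,0,0],[3.9,1.6,0],1],[[0,0,0],[3.9,1.7,0],1]]'; python3 -m crank '[[[0,0,-8.2],[0,0,0],1],[[0,0,-8.2],[0,0,0],1],[[0,0,-8.2],[0,0,0],1],[[0,0,-8.2],[0,0,0],1],[[0,0,-8.2],[0,0,0],1],[[0,0,-8.2],[0,0,0],1],[[0,0,-8.2],[0,0,0],1],[[0,0,-8.2],[0,0,0],1]]';python3 -m crank '[[[0,0,-8.2],[0,0,0],1],[[0,0,-8.2],[0,0,0],1],[[0,0,-8],[0,0,0],1],[[0,0,0],[0,0,1.5],1],[[0,0,0],[0,0,1.5],1],[[0,0,0],[0,0,0],1]]'
python3 - <<'E'
from h import *
c=cap('side','side2'); P=world(c); hsv=cv2.cvtColor(c['color'],cv2.COLOR_RGB2HSV)
m=((hsv[...,0]<14)&(hsv[...,1]>130)&(abs(P[...,2]-.219)<.004)); q=P[m]
for a,b in((.44,.5),(.502,.56)):
    k=q[(q[:,0]>a)&(q[:,0]<b)]; print(len(k),k.min(0),k.max(0))
cap('top','top2')
E
```

```text
time_s: 4.35
tcp_pos: [0.4151, -0.0335, 0.3121]
eef_rot: [180.0, 0.1, 176.9]
contact_force: [0.6, 1.2, 0.7]
gripper_width: 0.0004
gripper_force: 0.0
time_s: 5.15
tcp_pos: [0.4166, -0.0337, 0.3123]
eef_rot: [-179.9, 0.1, -117.1]
contact_force: [0.6, 0.3, 0.6]
gripper_width: 0.0006
gripper_force: 0.0
time_s: 5.75
tcp_pos: [0.4156, -0.0338, 0.2806]
eef_rot: [179.9, -0.0, -93.0]
contact_force: [0.2, 1.3, -0.5]
gripper_width: 0.0005
gripper_force: 0.0
98 [ 0.4491706  -0.05286673  0.21506326] [ 0.49352796 -0.01338208  0.22221687]
133 [ 0.5091495  -0.05857773  0.21506597] [ 0.55280279 -0.01486539  0.222498  ]
```

View pics/side2.png

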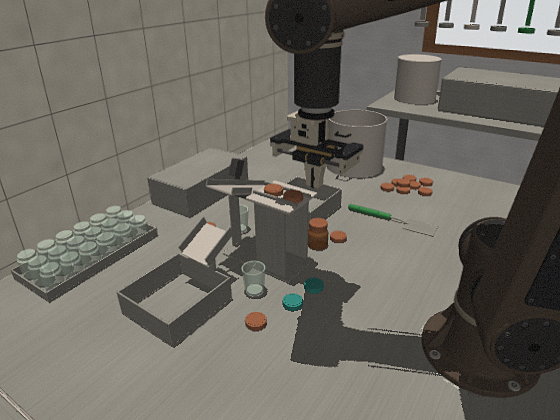

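The side view shows the closed fingers behind the rear lid, at (315,175), with the lids at (274,189) and (293,196) and the gate still over. Next I'll lower and push.

```bash
python3 -m crank '[[[0,0,0],[0,0,1.5],1],[[0,0,0],[0,0,1.5],1],[[0,0,0],[0,0,1.5],1],[[0,0,0],[0,0,0.1],1],[[0,0,0],[0,0,0],1]]'; python3 -m crank '[[[0,0,0],[0,-0.8,0],1],[[0,0,0],[0,-0.8,0],1],[[0,0,0],[0,-0.8,0],1],[[0,0,0],[0,-0.8,0],1],[[0,0,0],[0,-0.8,0],1],[[0,0,0],[0,-0.8,0],1],[[0,0,0],[0,-0.8,0],1],[[0,0,0],[0,-0.8,0],1]]'; python3 -m crank '[[[0,0,0],[0,-0.8,0],1],[[0,0,0],[0,-0.8,0],1],[[0,0,0],[0,-0.8,0],1],[[0,0,0],[0,0,0],1],[[0,0,0],[0,0,0],1],[[0,0,0],[0,0,0],1]]'
python3 - <<'E'
from h import *
cap('side','side3')
E
```

```text
time_s: 6.35
tcp_pos: [0.4169, -0.0337, 0.2365]
eef_rot: [-180.0, -0.0, -93.0]
contact_force: [0.9, 0.4, 0.0]
gripper_width: 0.0005
gripper_force: 0.0
time_s: 7.15
tcp_pos: [0.481, -0.0371, 0.2355]
eef_rot: [180.0, -0.0, -93.0]
contact_force: [-0.8, -0.4, -0.5]
gripper_width: 0.0004
gripper_force: 0.0
time_s: 7.75
tcp_pos: [0.504, -0.0384, 0.2355]
eef_rot: [180.0, 0.0, -93.0]
contact_force: [-0.7, -0.6, 0.6]
gripper_width: 0.0005
gripper_force: 0.0
```

View pics/side3.png

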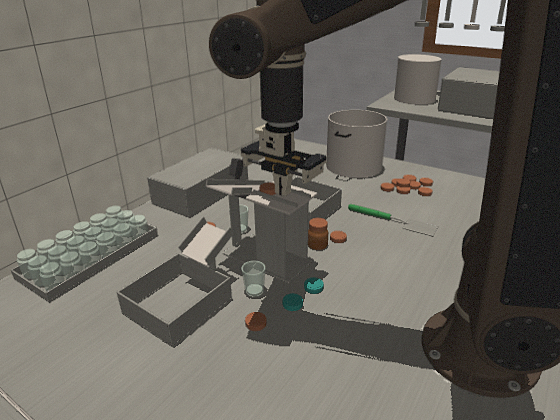

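The side view shows only one lid at lane height, (268,187), just ahead of the fingers, so the front lid has dropped. I'll keep pushing.

```bash
python3 -m crank '[[[0,0,0],[0,-0.8,0],1],[[0,0,0],[0,-0.8,0],1],[[0,0,0],[0,-0.8,0],1],[[0,0,0],[0,-0.8,0],1],[[0,0,0],[0,-0.8,0],1],[[0,0,0],[0,-0.8,0],1],[[0,0,0],[0,-0.8,0],1],[[0,0,0],[0,-0.6,0],1]]'; python3 -m crank '[[[0,0,0],[0,0,0],1],[[0,0,0],[0,0,0],1],[[0,0,0],[0,0,0],1],[[0,0,0],[0,2,0],1],[[0,0,0],[0,2,-1],1],[[0,0,0],[0,2,-2],1],[[0,0,0],[0,3,-3],1],[[0,0,0],[0,3,-3],1]]'
python3 - <<'E'
from h import *
c=cap('top','top4'); P=world(c); hsv=cv2.cvtColor(c['color'],cv2.COLOR_RGB2HSV)
m=((hsv[...,0]<14)&(hsv[...,1]>130)&(hsv[...,2]>40)).astype('uint8')
n,l,s,ct=cv2.connectedComponentsWithStats(m)
for i in range(1,n):
    if s[i,4]>25 and ct[i][0]<440: print(ct[i].round(1),s[i,4],np.nanmedian(P[l==i],0).round(4))
E
```

```text
time_s: 8.6
tcp_pos: [0.567, -0.0416, 0.2354]
eef_rot: [180.0, -0.0, -93.0]
contact_force: [0.4, 0.2, -0.0]
gripper_width: 0.0008
gripper_force: 0.0
time_s: 9.4
tcp_pos: [0.445, -0.0354, 0.3262]
eef_rot: [180.0, -0.0, -93.0]
contact_force: [0.4, 0.3, 0.8]
gripper_width: 0.0007
gripper_force: 0.0
[270.7 149.2] 289 [0.7199 0.012  0.0744]
[392.8 193.5] 309 [ 0.6036 -0.3279  0.03  ]
[335.9 240.4] 307 [ 0.4721 -0.1651  0.0739]
[209.6 247. ] 36 [0.4535 0.1865 0.0149]
[355.7 253.3] 209 [ 0.4363 -0.2261  0.014 ]
```

View pics/top4.png

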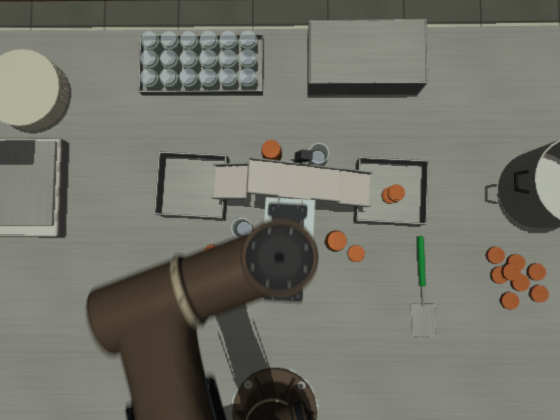

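The top view shows both lids in the right pan at (393,193), one lying on the other (top at z≈0.030, below the 65 mm rim). The gate is still over and the robot is clear. I'll wait a moment, check they're at rest, then hand in.

```bash
python3 -m crank '[[[0,0,0],[0,0,0],1],[[0,0,0],[0,0,0],1],[[0,0,0],[0,0,0],1],[[0,0,0],[0,0,0],1],[[0,0,0],[0,0,0],1]]'
python3 - <<'E'
from h import *
a=pickle.load(open('top.pkl','rb'))['color'].astype(int); c=cap('top','top5'); P=world(c)
s=np.s_[155:228,355:430]
d=np.abs(c['color'].astype(int)-a)[s].max(-1); hsv=cv2.cvtColor(c['color'],cv2.COLOR_RGB2HSV)[s]
m=(hsv[...,0]<14)&(hsv[...,1]>130); v,u=np.nonzero(m); print((d>40).sum(),m.sum(),u.mean()+355,v.mean()+155,np.nanmax(P[s][m],0),np.nanmin(P[s][m],0), P[180,255],P[185,325])
if (d>40).sum()<20: print(r.close_job())
E
```

```text
time_s: 9.95
tcp_pos: [0.4466, -0.0353, 0.3246]
eef_rot: [179.9, -0.0, -93.0]
contact_force: [0.3, 0.9, 0.4]
gripper_width: 0.0005
gripper_force: 0.0
0 308 392.86038961038963 193.55844155844156 [ 0.6273238  -0.29952281  0.03814216] [ 0.58035404 -0.35944895  0.01003866] [0.61350601 0.04138493 0.22751343] [ 0.61081389 -0.13039894  0.15636446]
the job is handed in; nothing more can be done
None
```

The gate was pressed over to slope right, both copper lids slid down and lie at rest in the right pan, the robot is clear of everything, and the job is handed in (no verdict was returned).

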